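# Set the trailing pointer of a bench pull gauge

### The job

Prepare the bench pull gauge. Push its trailing pointer all the way back against the pull plate's side arm, and free the slide by pressing the locking cap down and turning it anticlockwise to its stop. Then hook the upright pull plate from behind and draw the slide out against its spring until the trailing pointer it carries along stands level with the index clip, hold it there for a second, and ease the plate fully home without letting it snap back, leaving the pointer standing at the clip and the mouse, the brass weight and the round steel block where they are.

Things in the scene. Friction and masses are not known exactly. Their poses are not given: they have to be found in the camera images.
- gauge: Spring pull gauge fixed to the bench: dark base plate 270 x 125 x 10 mm (its x -110..160, y -35..90 mm) with a foot out to y -100 mm; grey L-shaped spring housing at its end (x -105..-14, y -96..33 mm, top at 48 mm), rod, pull plate, graduated bar. At most 108 mm high. Origin on the underside, below the rod. x: pull direction, out of the housing; y: to the side of the graduated bar; z up.
- pull_plate (a point): Middle of the rear face (to the housing) of the upright aluminium pull plate, 65 mm up. Plate: 64 mm wide, 10 mm thick along x, 14 to 87 mm high; the rod behind it reaches 28 mm high. With the slide home, a 69 mm gap between housing and plate lets closed fingers go down behind it (tips 40 to 50 mm up) to draw it out along gauge x. A low side arm (to 36 mm high) takes the pointer along.
- pull_slide (a joint): Travel of the pull slide in m: 0 fully home, grows as the plate is drawn out along gauge x, stop at 0.085. A spring draws it home, 3 N at 0 and about 10 N at 0.06, lightly damped: it snaps back if let go. While the cap is locked it moves only about 3 mm.
- rider_tip (a point): Middle of the top of the trailing pointer: black upright tab 24 mm wide, 10 mm thick along x (foot 14 mm), top 68 mm up, with a thin steel pointer at mid-thickness over the graduated bar. Slides along gauge x, 53 mm to the y side of the rod; stays where left (1.5 N friction). Push it 36 mm or more above the bench. Its middle is 17 mm ahead of the plate's rear face when resting on the side arm.
- rider (a joint): Position of the trailing pointer in m: 0 when pushed fully back against the side arm of the homed plate (a firm stop), grows along gauge x. It starts beyond the index clip. While the slide carries it, it reads the same as pull_slide.
- mark_tip (a point): Tip of the index clip: steel clip 16 mm long, 24 mm high, fixed on the outer edge of the graduated bar, 78 mm to the y side of the rod; axes as the gauge's. The trailing pointer is level with it when rider_tip and mark_tip have the same coordinate along gauge x: 33 to 55 mm of travel from home.
- cap_grip (a point): Middle of the locking cap's grip bar, on the cap's vertical axis, 94 mm up. Black bar 44 mm long, 16 mm wide, 76 to 108 mm up, on a disc of 43 mm diameter, on top of the housing. Locked, the bar lies along gauge x. A steel catch 67 mm high stands 25 to 39 mm from the axis: keep fingertips above it (at 78 mm or more before pressing).
- cap_press (a joint): How far the cap is pressed down, in m: 0 up, 0.008 fully down (firm stop); spring 4 N at 0, 8 N fully down. It must be down 6 mm or more to pass the catch, and springs up again by itself beyond it.
- cap_turn (a joint): Turn of the locking cap in rad: 0 locked, grows anticlockwise seen from above, stop at 1.22. Between about 0.08 and 0.8 it passes under the catch and only turns while pressed down. The slide is free above 0.9.
- mouse: Black computer mouse, 113 x 60 x 37 mm, loose bystander; origin on its underside.
- ref_block: Round steel hardness block, 64 mm diameter, 13 mm high, loose bystander; origin on its underside.
- weight: Brass weight with a knob, 29 mm diameter, 53 mm high, loose bystander; origin on its underside.

How it is judged:
On the way, in this order (a step that is already met when the one before it is completed fails the run):
1. the trailing pointer is fully back (within 8 mm) and the cap is turned anticlockwise past 1.0 rad, the slide home (value of joint rider below 0.008 m and value of joint cap_turn above 1 rad and value of joint pull_slide below 0.006 m), for 0.1 s.
2. the slide is held out with the trailing pointer on its arm level with the index clip, within 5 mm, for 0.5 s (x of rider_tip in the frame of mark_tip between -0.005 and 0.005 m and x of pull_plate in the frame of mark_tip between -0.023 and -0.011 m), for 0.5 s.
At the end, for the whole second after the job is handed in: The pull slide is home (within 5 mm), the cap still turned free (past 1.0 rad), and the trailing pointer stands level with the index clip within 5 mm (value of joint pull_slide below 0.005 m and value of joint cap_turn above 1 rad and x of rider_tip in the frame of mark_tip between -0.005 and 0.005 m); the robot touches nothing.
It fails at once if the slide snaps back (faster than 0.4 m/s) (velocity of joint pull_slide below -0.4 m/s).
It fails at once if the mouse, the steel block or the brass weight is shifted by more than 20 mm (distance of any of mouse, ref_block, weight from where it was at the start of the episode above 0.02 m).
It also fails if it takes over 64 s, if anything falls off the work surface, if the arm or the gripper's body presses on something with over 40 N, if the wrist force passes 120 N, or if a joint passes its speed limit or range.

### The arm

A 6-joint arm with a two-finger parallel gripper is mounted at the origin on a cart in front of the work surface, level with it; the furniture and walls round the work are solid. World frame = base frame: x ahead of the robot, y to its left, z up, the work surface at z = 0. Lengths are in m, angles in rad, forces in N, time in s.
With the tool pointing down it reaches from about 0.25 to 0.725 m from the base axis. Payload 4 kg.
Tool frame: the origin (TCP) lies on the centre line of the jaws, within the pads' length; the fingertips stand 22 mm ahead of it and the grasp point (between the pads) lies 3 mm ahead of it; z points along the fingers, y is the line along which they close (so a half turn about z gives the same grasp; the last joint's range is limited). The gripper opens to 85 mm and grips with 20 to 120 N. Pads are 22 mm wide; open, the fingers measure 114 mm over their backs; the gripper's body (76 mm by 85 mm) begins 54 mm behind the grasp point. The pads swing forward as they close: fully open they stand 13 mm farther back than shut.
Start: joints at [-1.155, 0.241, 0.005, 1.335, 0, 1.571], TCP at [0.202, -0.457, 0.23] pointing down, gripper open.
Joint ranges: [-2.72, 2.72], [-1.05, 1.87], [-1.09, 1.28], [-1.99, 2.15], [-1.42, 1.44], [-3.14, 3.14]. Speed limits (rad/s): [2.79, 2.79, 3.14, 3.14, 3.14, 3.14].

### API

Orientations are given as a unit quaternion [x, y, z, w].
In Python, from workcell import bot gives the robot as it stands.
- The arm moves only by the shell command python3 -m inch 'ROWS'. ROWS is JSON, one flat list of numbers, 7 for each row, row after row: the shift along the world's x, y, z in mm, then the turn, a rotation vector about the world's x, y, z in rad, then the opening in per cent of the stroke, from 0 (shut) to 100 (fully open). A call has 1 to 8 rows; each row is the pose to reach, as a shift and turn from the pose commanded when the call began; what a row does not reach only later rows make up. A row lasts 1/12 s, in which the tool goes at most 41.7 mm and 7.16 degrees, less where a joint would pass 70% of its speed; a pose out of reach is approached as far as the arm can. A call with a gripper value outside its range is refused whole. The fingers move at their own pace and stop on an object; the grip force is fixed at half the most. Time passes only in rows, so rows that repeat a pose let the fingers close. It gives the time, the measured TCP pose, the force, the opening and the grip force at its end, in the units of the state.
- bot.get_obs(): the state, without advancing time (a new reading comes with each control period).
- bot.camera(name): name is "side" or "top"; returns the picture (480x640x3 uint8, blue, green, red); there is no depth.
- bot.camera_info(name): a dict with "intrinsics" (3x3 intrinsics, pixels), "camera_from_world" (4x4, takes a point from world to camera coordinates). Camera axes: x right, y down, z forward; pixel columns grow to the right and rows downward; lengths in m; the calibration is good to about 2 mm. A picture is of the moment at which its call begins. camera_info takes no time and is no camera call.
- bot.job_done(): hands the job in; it is judged then, once.
Trained networks look in the newest picture that a camera, given by its name, has taken for a name from the list of things; names that differ only in an ending like _2 or _b are one class to them, and where a whole thing is asked for, a point or a joint stands for the part that bears it (a point fixed in the world has none). Each returns a list of dicts, best first, with "confidence" (0 to 1); they miss things now and then, are a little off and sometimes report something else, mostly with a low value. They report only what shows in the picture. A call takes as long as a camera call.
- bot.silhouettes(camera, target): "mask" (480x640 bool, what is visible of it) and "uv" ([column, row] in pixels, amid what is visible of it).
- bot.spot_point(camera, target): "uv" ([column, row] in pixels: a listed point, or the origin of a listed thing).
The state is a dict: "clock": time; "joint_pos": joint angles; "joint_vel": joint speeds; "tau": joint torques, N m; "eef_pos": TCP position; "tool_rot": TCP orientation; "ft_force": force on the tool from outside, world axes, zero at the start; "ft_torque": the same for the moment, N m; "grip_width": finger opening in m; "grasp_force": force on a finger pad.
Only numpy, scipy, OpenCV 4.12 (cv2) and the standard library are available. Lean on these libraries where they do the work, as an engineer would, in place of code of your own. Each camera call takes 0.05 s, during which the arm holds its last target. There are 200 camera calls.

## Working session

There is one attempt and no reset: what is moved stays moved. The work goes in short steps, Python scripts to look and compute and a shell command to move; the robot and the scene stay as the last step left them, time stands still between calls to the robot, and variables do not carry over. Pictures are saved under pics/ and viewed, at most 10 in all, crops included, and the job is handed in when it is done.

```bash
mkdir -p pics
cat > h.py <<'E'
from workcell import bot
import numpy as np, cv2
def tri(name,show=True):
    A=[];b=[];out={}
    for c in("side","top"):
        r=bot.spot_point(c,name)
        if not r: print(name,c,"none");continue
        out[c]=(np.round(r[0]["uv"],1).tolist(),round(r[0]["confidence"],2))
        I=bot.camera_info(c);P=np.array(I["intrinsics"])@np.array(I["camera_from_world"])[:3]
        u,v=r[0]["uv"]
        for k in(P[0]-u*P[2],P[1]-v*P[2]):
            k=k/np.linalg.norm(k[:3]);A.append(k[:3]);b.append(-k[3])
    if len(A)<4: print(name,out);return None
    x,res,_,_=np.linalg.lstsq(np.array(A),np.array(b),rcond=None)
    if show: print(name,np.round(x*1000,1),"res",np.round(np.sqrt(res)*1000,1),out)
    return x
def shoot(t):
    for c in("side","top"):
        cv2.imwrite(f"pics/{c}_{t}.png",bot.camera(c))
E
python3 - <<'E'
from h import *
shoot("0")
for n in["gauge","pull_plate","rider_tip","mark_tip","cap_grip","mouse","ref_block","weight"]: tri(n)
for c in("side","top"):
    I=bot.camera_info(c);T=np.array(I["camera_from_world"]);print(c,np.round(-T[:3,:3].T@T[:3,3],3),np.round(T[2,:3],2))
o=bot.get_obs();print(o["clock"],o["eef_pos"],o["tool_rot"])
E
```

```text
gauge [ 526.2 -133.4   -1.7] res [6.6] {'side': ([365.4, 307.1], 0.74), 'top': ([295.6, 270.8], 0.83)}
pull_plate [ 538.1 -186.5   67.4] res [1.4] {'side': ([371.0, 253.3], 0.67), 'top': ([319.9, 259.9], 0.86)}
rider_tip [ 606.3 -267.3   73. ] res [4.5] {'side': ([344.1, 224.0], 0.8), 'top': ([359.6, 228.3], 0.42)}
mark_tip [ 627.3 -238.8   19.6] res [2.4] {'side': ([327.9, 256.2], 0.66), 'top': ([344.0, 223.0], 0.4)}
cap_grip [465.3 -88.9  90.2] res [3.2] {'side': ([405.9, 277.3], 0.66), 'top': ([269.8, 292.8], 0.94)}
mouse [ 4.311e+02 -3.683e+02 -3.000e-01] res [4.1] {'side': ([448.3, 252.4], 0.94), 'top': ([403.5, 315.4], 0.61)}
ref_block side none
ref_block {'top': ([242.6, 167.6], 0.86)}
weight [ 729.7 -142.7    2.9] res [0.2] {'side': ([253.3, 280.2], 0.74), 'top': ([301.2, 179.4], 0.72)}
side [0.336 0.675 0.525] [ 0.28 -0.85 -0.44]
top [ 0.417 -0.179  0.969] [ 0.19  0.   -0.98]
0.9 [ 0.20196439 -0.45739814  0.2301211 ] [9.78468303e-01 2.06397139e-01 9.89910681e-06 1.50744892e-05]
```

View pics/top_0.png

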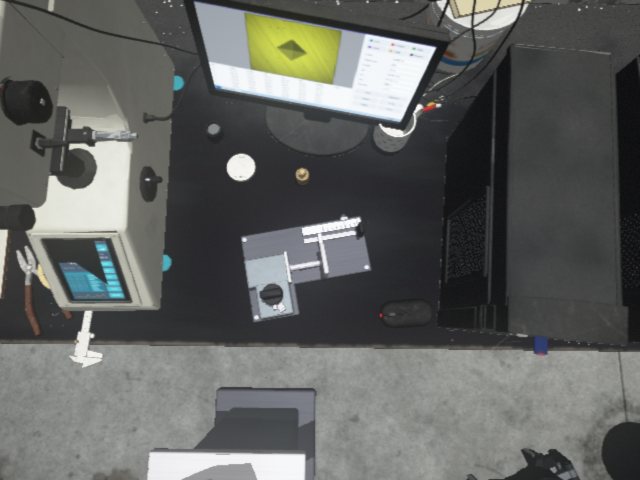

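View pics/side_0.png

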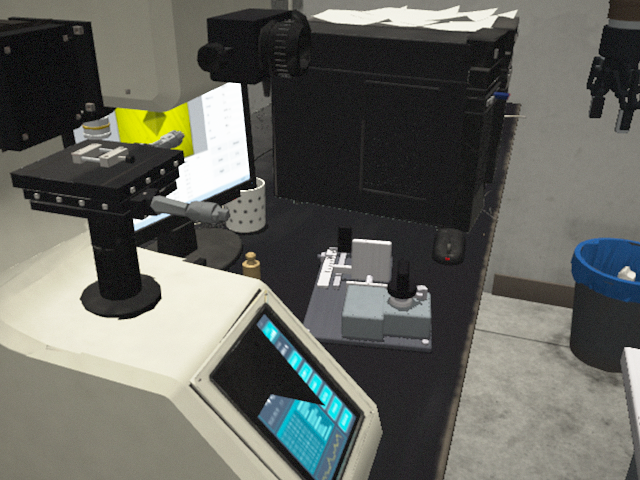

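The top view shows the gauge at about (305,268) px, with its pull direction pointing image-right (world -y, slightly +x). The cap is at (270,294), the pointer at (360,228) and the clip at (344,218). The mouse at (405,313), the weight at (302,176) and the block at (240,167) are all clear of it.

Run:
```python
import cv2
i=cv2.imread("pics/top_0.png")[205:325,230:380]
cv2.imwrite("pics/c1.png",cv2.resize(i,None,fx=5,fy=5,interpolation=cv2.INTER_CUBIC))
```

```text
(no output)
```

View pics/c1.png

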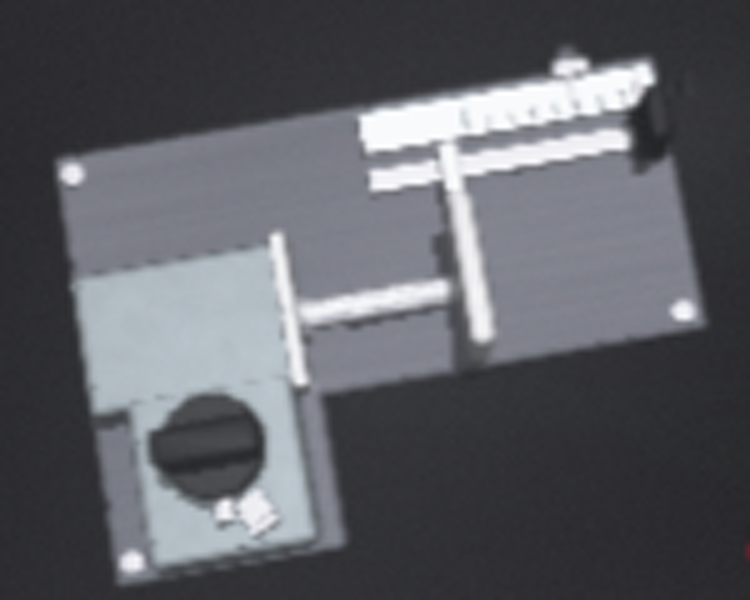

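The crop gives these base corners, in top-image px: (241,236.6), (360.4,217), (371,270) and (253.6,322). The catch is on the cap's near side, and the cap bar lies along gauge x (locked). I'll fit the gauge pose from these.

```bash
cat > fit.py <<'E'
from h import *
from scipy.optimize import least_squares
P={}
for c in("side","top"):
    I=bot.camera_info(c);P[c]=np.array(I["intrinsics"])@np.array(I["camera_from_world"])[:3]
def proj(c,w): q=P[c]@np.append(w,1);return q[:2]/q[2]
def W(p,g):
    c,s=np.cos(p[2]),np.sin(p[2]);return np.array([p[0]+c*g[0]-s*g[1],p[1]+s*g[0]+c*g[1],g[2]])
# p: x,y,yaw, rider x, mark x, cap x, cap y, mark z
def res(p):
    r,m,cx,cy,mz=p[3:]
    L=[("top",(-.11,.09,.01),(241,236.6),1),("top",(.16,.09,.01),(360.4,217),1),("top",(.16,-.035,.01),(371,270),1),("top",(-.11,-.1,.01),(253.6,322),1),
    ("side",(0,0,0),(365.4,307.1),.3),("side",(.055,0,.065),(371,253.3),.6),("top",(.055,0,.065),(319.9,259.9),.6),
    ("side",(r,.053,.068),(344.1,224),.6),("top",(r,.053,.068),(359.6,228.3),.6),
    ("side",(m,.078,mz),(327.9,256.2),.6),("top",(m,.078,mz),(344,221),.4),
    ("side",(cx,cy,.094),(405.9,277.3),.6),("top",(cx,cy,.094),(269.8,292.8),.6)]
    return np.concatenate([w*(proj(c,W(p,g))-np.array(uv)) for c,g,uv,w in L])
s=least_squares(res,[.53,-.133,-1.37,.147,.123,-.06,-.06,.025],loss="soft_l1")
p=s.x
if __name__=="__main__":
    print(np.round(p,4));print(np.round(s.fun.reshape(-1,2),1).tolist())
    print("gx",np.cos(p[2]),np.sin(p[2]))
    print("cap",W(p,(p[5],p[6],.094)),"rider",W(p,(p[3],.053,.068)),"mark",W(p,(p[4],.078,p[7])),"plate",W(p,(.055,0,.065)))
    print("prepush",W(p,(.185,.053,0)),"pushend",W(p,(.088,.053,0)),"yawrider",p[2]+np.pi/2+1.155)
    np.save("p.npy",p)
E
python3 fit.py
```

```text
[ 0.5282 -0.136  -1.3809  0.1459  0.1195 -0.0595 -0.0538  0.0203]
[[-0.9, -0.7], [-0.0, -2.2], [0.6, 0.0], [-0.6, 0.5], [0.6, -0.4], [0.5, 0.3], [0.9, -0.3], [0.7, 1.5], [0.2, -1.0], [0.5, -0.0], [-0.1, 0.5], [-0.4, -1.2], [-0.4, 1.0]]
gx 0.18877164137937014 -0.9820210116952378
cap [ 0.46414133 -0.0876784   0.094     ] rider [ 0.60779297 -0.26918758  0.068     ] mark [ 0.62736749 -0.23858228  0.0203218 ] plate [ 0.53859332 -0.18996216  0.065     ]
prepush [ 0.61518075 -0.30762     0.        ] pushend [ 0.5968699  -0.21236396  0.        ] yawrider 1.3449111481919953
```

```bash
python3 -m inch '[0,40,0,0,0,0.12,0, 20,80,0,0,0,0.24,0, 40,120,0,0,0,0.36,0, 75,145,0,0,0,0.48,0, 115,145,0,0,0,0.6,0, 155,145,0,0,0,0.72,0, 195,145,0,0,0,0.84,0, 235,145,0,0,0,0.96,0]'
python3 -c "
from workcell import bot
o=bot.get_obs();print(o['joint_pos'],o['tool_rot'])"
```

```text
clock: 1.57
eef_pos: [0.4391, -0.3117, 0.2305]
tool_rot: [0.77, 0.638, 0.0, 0.001]
ft_force: [0.4, -1.2, 1.0]
grip_width: 0.0003
grasp_force: 0.0
[-6.17195323e-01  3.16212242e-01  1.08397963e-01  1.36176817e+00
 -1.12075834e-04  1.14175002e+00] [7.70402661e-01 6.37557345e-01 1.03246332e-04 6.00713545e-04]
```

```bash
python3 -m inch '[40,-2,0,0,0,0.12,0, 80,-5,0,0,0,0.24,0, 120,-5,0,0,0,0.377,0, 160,-5,0,0,0,0.377,0, 180,-5,-40,0,0,0.377,0, 180,-5,-80,0,0,0.377,0, 180,-5,-110,0,0,0.377,0, 180,-5,-110,0,0,0.377,0]'
python3 - <<'E'
from h import *
shoot("1")
a=cv2.imread("pics/side_1.png")[180:360,240:480];b=cv2.imread("pics/top_1.png")[180:330,230:430]
cv2.imwrite("pics/c2.png",np.hstack([cv2.resize(a,(400,300)),cv2.resize(b,(400,300))]))
E
```

```text
clock: 2.23
eef_pos: [0.6124, -0.3144, 0.11]
tool_rot: [0.64, 0.769, -0.002, -0.008]
ft_force: [-2.0, 0.0, -2.1]
grip_width: -0.0002
grasp_force: 0.0
```

View pics/c2.png

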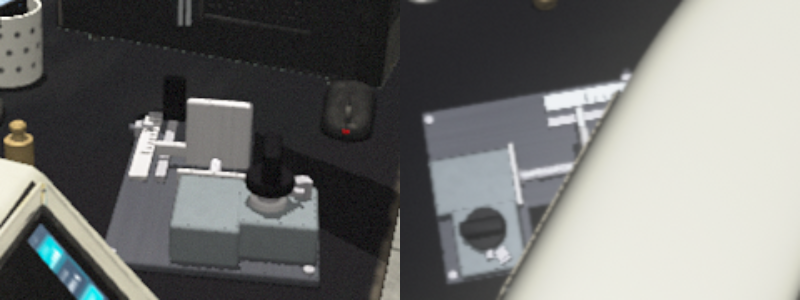

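The arm covers the gauge in the top view. In the side view the fingertips are above and beyond the black pointer tab, which is still standing.

```bash
python3 -m inch '[0,0,-25,0,0,0,0, 0,0,-50,0,0,0,0, 0,0,-50,0,0,0,0, 0,0,-50,0,0,0,0]'
```

```text
clock: 2.67
eef_pos: [0.6173, -0.3179, 0.0723]
tool_rot: [0.64, 0.768, 0.0, 0.001]
ft_force: [0.5, -0.2, 0.0]
grip_width: -0.0002
grasp_force: 0.0
```

```bash
python3 -m inch '[-2,11,0,0,0,0,0, -4,22,0,0,0,0,0, -6,33,0,0,0,0,0, -8,44,0,0,0,0,0, -11,55,0,0,0,0,0, -13,66,0,0,0,0,0, -15,77,0,0,0,0,0, -17,88,0,0,0,0,0]'
python3 -m inch '[-1,5,0,0,0,0,0, -2,10,0,0,0,0,0, -2,10,0,0,0,0,0, -2,10,0,0,0,0,0]'
```

```text
clock: 3.33
eef_pos: [0.6, -0.2282, 0.0707]
tool_rot: [0.64, 0.769, 0.0, 0.0]
ft_force: [-0.4, 0.7, -0.0]
grip_width: -0.0
grasp_force: 0.0
clock: 3.67
eef_pos: [0.5981, -0.2194, 0.0702]
tool_rot: [0.64, 0.768, -0.0, 0.0]
ft_force: [-0.6, -0.6, -0.1]
grip_width: 0.0001
grasp_force: 0.0
```

```bash
python3 -m inch '[-0.5,3,0,0,0,0,0, -1,5,0,0,0,0,0, -1,5,0,0,0,0,0, -1,5,0,0,0,0,0]'
```

```text
clock: 4.0
eef_pos: [0.5969, -0.2146, 0.07]
tool_rot: [0.64, 0.768, -0.0, -0.0]
ft_force: [0.5, 0.6, -0.3]
grip_width: -0.0
grasp_force: 0.0
```

```bash
python3 -m inch '[-0.4,2,0,0,0,0,0, -0.4,2,0,0,0,0,0, -0.4,2,0,0,0,0,0]'; python3 -m inch '[-0.4,2,0,0,0,0,0, -0.4,2,0,0,0,0,0, -0.4,2,0,0,0,0,0]'; python3 -m inch '[-0.4,2,0,0,0,0,0, -0.4,2,0,0,0,0,0, -0.4,2,0,0,0,0,0]'
```

```text
clock: 4.25
eef_pos: [0.5965, -0.2124, 0.0701]
tool_rot: [0.64, 0.768, -0.0, -0.0]
ft_force: [-0.3, 0.8, 0.4]
grip_width: -0.0002
grasp_force: 0.0
clock: 4.5
eef_pos: [0.5961, -0.2103, 0.0701]
tool_rot: [0.64, 0.769, -0.0, -0.0]
ft_force: [-0.0, -0.1, -0.2]
grip_width: -0.0002
grasp_force: 0.0
clock: 4.75
eef_pos: [0.5957, -0.2083, 0.0701]
tool_rot: [0.64, 0.769, -0.0, -0.0]
ft_force: [0.2, -0.4, -0.1]
grip_width: -0.0
grasp_force: 0.0
```

Run:
```python
from h import *
shoot("2"); 
for c in("side","top"): print(c,[(np.round(r["uv"],1),round(r["confidence"],2)) for r in bot.spot_point(c,"rider_tip")])
from fit import proj,W
p=np.load("p.npy")
for r in(0,.005,.01,.02,.04): print(r,proj("side",W(p,(.072+r,.053,.068))))
a=cv2.imread("pics/side_2.png")[190:310,300:440]
cv2.imwrite("pics/c3.png",cv2.resize(a,None,fx=5,fy=5,interpolation=cv2.INTER_CUBIC))
```

```text
side [(array([346.1, 223.5]), 0.79)]
top []
0 [340.60189145 245.02576488]
0.005 [340.93549032 243.69177643]
0.01 [341.26619178 242.36937408]
0.02 [341.91905216 239.75872909]
0.04 [343.19161514 234.67002982]
```

View pics/c3.png

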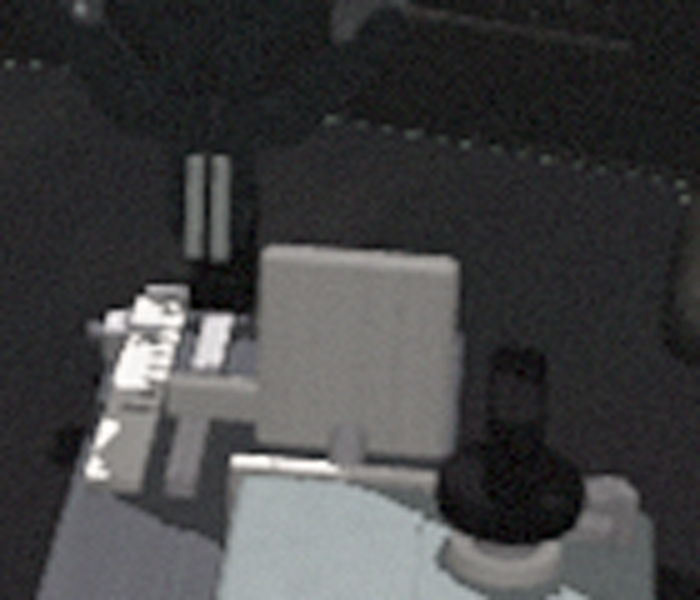

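Run:
```python
from h import *
from fit import proj,W
p=np.load("p.npy")
o=bot.get_obs();e=np.array(o["eef_pos"])
q=lambda w:(np.round((proj("side",w)-[300,190])*5))
g=np.array([np.cos(p[2]),np.sin(p[2]),0]);n=np.array([-g[1],g[0],0])
for a in(-.011,.011):
  for b in(-.014,.014): print("tip",a,b,q(e+a*g+b*n-[0,0,.022]))
for r in (0,.074): print("tab top/bot",r,q(W(p,(.072+r,.053,.068))),q(W(p,(.072+r,.053,.014))))
print("clip",q(W(p,(p[4],.078,.0203))))
```

```text
tip -0.011 -0.014 [244. 330.]
tip -0.011 0.014 [161. 324.]
tip 0.011 -0.014 [251. 300.]
tip 0.011 0.014 [169. 294.]
tab top/bot 0 [203. 275.] [199. 417.]
tab top/bot 0.074 [226. 182.] [222. 318.]
clip [144. 331.]
```

Run:
```python
import cv2,numpy as np
a=cv2.imread("pics/side_2.png")[200:270,310:390].astype(float)
b=cv2.imread("pics/side_0.png")[200:270,310:390].astype(float)
f=lambda a:cv2.resize(np.clip((a/90)**.6*255,0,255).astype(np.uint8),(400,350),interpolation=cv2.INTER_CUBIC)
cv2.imwrite("pics/c4.png",np.hstack([f(b),f(a)]))
```

```text
(no output)
```

View pics/c4.png

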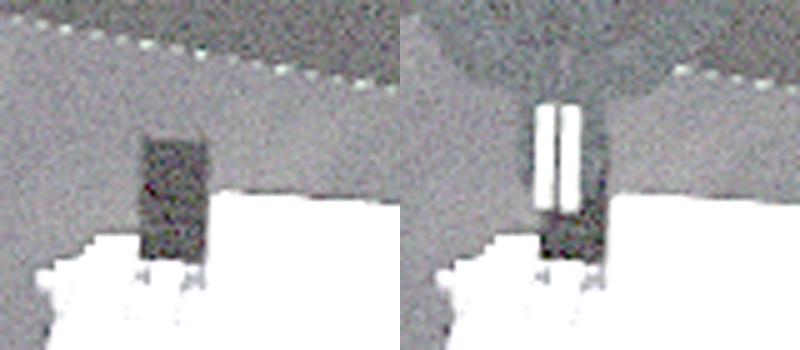

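Run:
```python
from h import *
from fit import proj
for e in([.202,-.4574,.230],[.6124,-.3144,.110],[.5957,-.2083,.070]):
  for d in(0,.01,.022): print(e,d,np.round(proj("side",np.array(e)-[0,0,d]),1))
a=cv2.imread("pics/side_1.png");print(np.round(a[170:215,345:356].mean(2)).astype(int).tolist()[::2])
```

```text
[0.202, -0.4574, 0.23] 0 [604.9 133.1]
[0.202, -0.4574, 0.23] 0.01 [603.7 138.7]
[0.202, -0.4574, 0.23] 0.022 [602.2 145.4]
[0.6124, -0.3144, 0.11] 0 [350.8 195. ]
[0.6124, -0.3144, 0.11] 0.01 [350.6 200.1]
[0.6124, -0.3144, 0.11] 0.022 [350.4 206.2]
[0.5957, -0.2083, 0.07] 0 [341.6 240.8]
[0.5957, -0.2083, 0.07] 0.01 [341.5 246.2]
[0.5957, -0.2083, 0.07] 0.022 [341.3 252.5]
[[30, 32, 34, 31, 25, 27, 23, 31, 33, 32, 26], [31, 32, 26, 36, 33, 29, 29, 27, 28, 28, 28], [30, 33, 25, 22, 29, 21, 28, 29, 29, 24, 29], [29, 38, 86, 112, 97, 50, 50, 92, 108, 84, 39], [27, 39, 90, 115, 92, 46, 67, 103, 114, 91, 38], [28, 35, 91, 116, 93, 51, 66, 103, 111, 84, 34], [30, 39, 92, 113, 92, 44, 68, 103, 114, 82, 32], [30, 57, 95, 113, 95, 44, 67, 102, 112, 84, 33], [25, 51, 98, 112, 86, 31, 63, 100, 114, 89, 32], [26, 50, 96, 114, 85, 31, 73, 110, 112, 85, 34], [28, 57, 97, 113, 87, 31, 83, 110, 111, 75, 24], [28, 55, 96, 115, 84, 28, 84, 116, 107, 86, 51], [24, 53, 93, 110, 80, 29, 82, 108, 107, 74, 17], [24, 25, 29, 19, 25, 25, 24, 24, 24, 22, 20], [23, 13, 30, 21, 21, 32, 26, 22, 24, 26, 23], [25, 27, 30, 26, 21, 27, 27, 24, 30, 32, 24], [28, 22, 23, 22, 25, 22, 31, 28, 24, 32, 29], [29, 33, 26, 21, 28, 28, 27, 28, 32, 26, 23], [25, 29, 32, 26, 32, 21, 30, 32, 25, 34, 25], [24, 19, 34, 23, 26, 29, 26, 25, 30, 25, 29], [54, 44, 35, 35, 67, 73, 35, 30, 25, 25, 28], [36, 37, 39, 32, 38, 43, 34, 44, 41, 35, 46], [39, 39, 38, 42, 40, 42, 41, 40, 37, 38, 40]]
```

The brightened crop shows the pointer tab still at the far end. The fingertips ended at about TCP height (row 242), higher than stated, so they passed over the tab. I'll go back and repeat the push lower.

```bash
python3 -m inch '[0,0,25,0,0,0,0, 5,-20,35,0,0,0,0, 13,-60,35,0,0,0,0, 21,-100,35,0,0,0,0, 22,-110,10,0,0,0,0, 22,-110,-20,0,0,0,0, 22,-110,-20,0,0,0,0, 22,-110,-20,0,0,0,0]'
python3 - <<'E'
from h import *
from fit import proj
e=np.array(bot.get_obs()["eef_pos"]);a=bot.camera("side");cv2.imwrite("pics/side_3.png",a)
for d in(0,.01,.022): print(d,proj("side",e-[0,0,d]))
u=int(proj("side",e)[0]);print([(v,int(a[v,u-7:u+8].mean(1).max())) for v in range(205,250,2)])
E
```

```text
clock: 5.62
eef_pos: [0.6155, -0.3175, 0.0475]
tool_rot: [0.64, 0.768, -0.001, -0.003]
ft_force: [0.0, 0.8, 0.1]
grip_width: -0.0001
grasp_force: 0.0
0 [348.46976472 225.4934923 ]
0.01 [348.29146021 230.37388453]
0.022 [348.07930408 236.18083324]
[(205, 34), (207, 107), (209, 117), (211, 113), (213, 113), (215, 115), (217, 115), (219, 113), (221, 111), (223, 113), (225, 93), (227, 49), (229, 46), (231, 47), (233, 49), (235, 45), (237, 43), (239, 240), (241, 204), (243, 123), (245, 124), (247, 124), (249, 125)]
```

```bash
python3 -m inch '[-2,10,2,0,0,0,0, -4,20,2,0,0,0,0, -6,30,2,0,0,0,0, -8,40,2,0,0,0,0, -8,40,2,0,0,0,0]'
python3 - <<'E'
from h import *
shoot("4")
for c in("side","top"): print(c,[(np.round(r["uv"],1),round(r["confidence"],2)) for r in bot.spot_point(c,"rider_tip")])
from fit import proj,W
p=np.load("p.npy")
for r in(0,.04,.05,.06,.07): print(r,proj("side",W(p,(.072+r,.053,.068))))
a=cv2.imread("pics/side_4.png")[200:270,310:390].astype(float)
f=lambda a:cv2.resize(np.clip((a/90)**.6*255,0,255).astype(np.uint8),(400,350),interpolation=cv2.INTER_CUBIC)
cv2.imwrite("pics/c5.png",f(a))
E
```

```text
clock: 6.08
eef_pos: [0.6101, -0.2756, 0.0536]
tool_rot: [0.639, 0.769, 0.0, 0.0]
ft_force: [-0.2, 0.1, 0.5]
grip_width: 0.0003
grasp_force: 0.0
side [(array([347.5, 228.4]), 0.9), (array([253. , 282.9]), 0.68)]
top [(array([269.2, 292. ]), 0.46)]
0 [340.60189145 245.02576488]
0.04 [343.19161514 234.67002982]
0.05 [343.81187437 232.18974968]
0.06 [344.42180773 229.7507604 ]
0.07 [345.02167095 227.3520394 ]
```

View pics/c5.png

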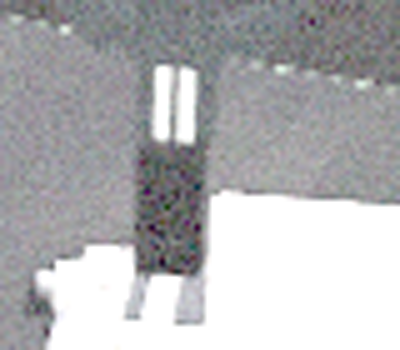

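Now the tab is ahead of the fingers and has moved (tab top from row 228 to 230). I'll keep pushing.

```bash
python3 -m inch '[-2,10,0,0,0,0,0, -4,20,0,0,0,0,0, -6,30,0,0,0,0,0, -8,40,0,0,0,0,0, -10,50,0,0,0,0,0, -11,54,0,0,0,0,0, -11,54,0,0,0,0,0]'
python3 -m inch '[-0.6,3,0,0,0,0,0, -1.2,6,0,0,0,0,0, -1.2,6,0,0,0,0,0]';python3 -m inch '[-0.4,2,0,0,0,0,0, -0.6,3,0,0,0,0,0, -0.6,3,0,0,0,0,0]'
```

```text
clock: 6.87
eef_pos: [0.5981, -0.2224, 0.052]
tool_rot: [0.639, 0.769, -0.0, -0.001]
ft_force: [-0.5, -0.2, 0.1]
grip_width: 0.0002
grasp_force: 0.0
clock: 7.12
eef_pos: [0.5972, -0.2181, 0.052]
tool_rot: [0.64, 0.768, -0.0, -0.0]
ft_force: [-0.1, -0.1, -0.1]
grip_width: 0.0004
grasp_force: 0.0
clock: 7.37
eef_pos: [0.5968, -0.2155, 0.052]
tool_rot: [0.64, 0.768, -0.0, -0.0]
ft_force: [0.3, -0.7, -0.8]
grip_width: 0.0001
grasp_force: 0.5
```

```bash
python3 -m inch '[-0.4,2,0,0,0,0,0, -0.4,2,0,0,0,0,0, -0.4,2,0,0,0,0,0]'
python3 - <<'E'
from h import *
a=bot.camera("side");cv2.imwrite("pics/side_5.png",a)
print([(np.round(r["uv"],1),round(r["confidence"],2)) for r in bot.spot_point("side","rider_tip")])
E
```

```text
clock: 7.62
eef_pos: [0.5964, -0.2133, 0.052]
tool_rot: [0.64, 0.768, -0.0, -0.0]
ft_force: [-0.0, -1.7, -0.5]
grip_width: -0.0
grasp_force: 0.5
[(array([341.2, 242.4]), 0.54)]
```

```bash
python3 -m inch '[-0.4,2,0,0,0,0,0, -0.4,2,0,0,0,0,0, -0.4,2,0,0,0,0,0]';python3 -m inch '[-0.4,2,0,0,0,0,0, -0.4,2,0,0,0,0,0, -0.4,2,0,0,0,0,0]'
```

```text
clock: 7.97
eef_pos: [0.596, -0.2112, 0.052]
tool_rot: [0.64, 0.768, 0.0, -0.0]
ft_force: [-0.7, -1.1, 0.2]
grip_width: 0.0
grasp_force: 0.4
clock: 8.22
eef_pos: [0.596, -0.2105, 0.0522]
tool_rot: [0.64, 0.768, -0.001, 0.001]
ft_force: [0.5, -5.4, -2.3]
grip_width: 0.0
grasp_force: 2.6
```

```bash
python3 -m inch '[-0.4,2,0,0,0,0,0, -0.4,2,0,0,0,0,0, -0.4,2,0,0,0,0,0]';python3 -m inch '[-0.2,1,0,0,0,0,0, -0.2,1,0,0,0,0,0, -0.2,1,0,0,0,0,0]'
```

```text
clock: 8.47
eef_pos: [0.5959, -0.2104, 0.0523]
tool_rot: [0.641, 0.768, -0.002, 0.002]
ft_force: [1.2, -9.4, -2.9]
grip_width: 0.0002
grasp_force: 4.7
clock: 8.72
eef_pos: [0.596, -0.2104, 0.0523]
tool_rot: [0.641, 0.768, -0.002, 0.003]
ft_force: [1.9, -11.2, -4.0]
grip_width: 0.0
grasp_force: 5.8
```

Firm stop reached: the force rose to 11 N with no further motion, so the pointer is back. Next is the cap.

```bash
python3 -m inch '[2,-14,0,0,0,0,0, 2,-14,35,0,0,0,0, 2,-14,70,0,0,0,0, 0,-14,110,0,0,0,45, -35,5,120,0,0,0,45, -70,40,120,0,0,0,45, -100,75,120,0,0,0,45, -130,112,120,0,0,0,45]'
python3 -m inch '[0,0,0,0,0,0,45, 0,0,0,0,0,0,45, 0,0,0,0,0,0,45]'
python3 - <<'E'
from h import *
shoot("6")
tri("cap_grip"); tri("rider_tip")
from fit import W
p=np.load("p.npy");print(W(p,(p[5],p[6],.094)),W(p,(.072,.053,.068)), bot.get_obs()["eef_pos"])
E
```

```text
clock: 9.38
eef_pos: [0.4754, -0.1071, 0.1726]
tool_rot: [0.64, 0.768, 0.001, -0.0]
ft_force: [0.5, 1.2, 0.3]
grip_width: 0.0383
grasp_force: 0.0
clock: 9.63
eef_pos: [0.4775, -0.1081, 0.1729]
tool_rot: [0.64, 0.769, 0.001, 0.001]
ft_force: [0.0, -1.1, 0.3]
grip_width: 0.0381
grasp_force: 0.0
cap_grip top none
cap_grip {'side': ([405.4, 273.6], 0.74)}
rider_tip [ 592.2 -192.8   64.7] res [3.3] {'side': ([339.4, 247.6], 0.9), 'top': ([323.3, 234.9], 0.63)}
[ 0.46414133 -0.0876784   0.094     ] [ 0.59384955 -0.19665162  0.068     ] [ 0.47741662 -0.10905828  0.17191317]
```

```bash
python3 -m inch '[-13,20.5,-5,0,0,0,45, -13,20.5,-30,0,0,0,45, -13,20.5,-50,0,0,0,45, -13,20.5,-50,0,0,0,45, -13,20.5,-50,0,0,0,45]'
python3 - <<'E'
from h import *
a=bot.camera("side");print(bot.get_obs()["eef_pos"])
cv2.imwrite("pics/c6.png",cv2.resize(a[210:310,340:460],None,fx=5,fy=5,interpolation=cv2.INTER_CUBIC))
E
```

```text
clock: 10.35
eef_pos: [0.463, -0.088, 0.1213]
tool_rot: [0.64, 0.768, -0.001, -0.001]
ft_force: [-0.1, 0.1, 0.8]
grip_width: 0.0385
grasp_force: 0.0
[ 0.46408888 -0.08823344  0.12240292]
```

View pics/c6.png

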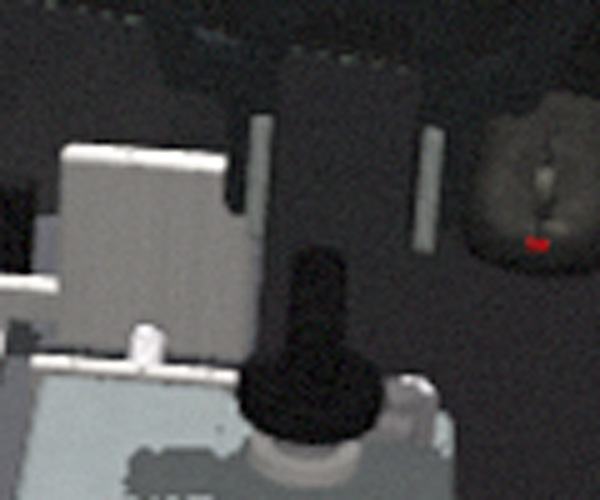

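Run:
```python
from h import *
from fit import proj,W,p,least_squares
e=np.array(bot.get_obs()["eef_pos"])
print("tcp",proj("side",e),"cap top",proj("side",W(p,(p[5],p[6],.108))),"cap mid",proj("side",W(p,(p[5],p[6],.094))))
# bar end faces: near end (-22) top centre seen in side at 403.6,260ish ; top-image bar centre (crop1 207,440)->(271.4,293)
for gx in(-22,0,22): print(gx,proj("side",W(p,(p[5]+gx/1e3,p[6],.108))),proj("top",W(p,(p[5]+gx/1e3,p[6],.108))))
for dy in(-.01,.01): print("dy",proj("side",W(p,(p[5],p[6]+dy,.108))),proj("top",W(p,(p[5],p[6]+dy,.108))))
```

```text
tcp [406.78179658 257.52551936] cap top [405.90406903 266.66586724] cap mid [405.17551937 275.26354725]
-22 [405.64626913 274.21516381] [257.07172337 296.06561171]
0 [405.90406903 266.66586724] [268.35452518 294.03657459]
22 [406.15050712 259.44928486] [279.61722603 292.01115232]
dy [413.00563968 267.2217173 ] [269.16815754 299.19032647]
dy [398.82120819 266.11148162] [267.54441977 288.90516339]
```

The side crop shows the jaws' centre at col 343 and the bar at col 318, so the bar is about 5.5 mm toward gauge +y of the jaw centre. I'll correct for that before descending.

```bash
python3 -m inch '[6,-2,0,0,0,0,45, 6,-2,-10,0,0,0,45, 6,-2,-20,0,0,0,45, 6,-2,-30,0,0,0,45, 6,-2,-38,0,0,0,45, 6,-2,-38,0,0,0,45]'
python3 - <<'E'
from h import *
a=bot.camera("side");print(bot.get_obs()["eef_pos"],bot.get_obs()["ft_force"])
cv2.imwrite("pics/c7.png",cv2.resize(a[210:310,340:460],None,fx=5,fy=5,interpolation=cv2.INTER_CUBIC))
E
```

```text
clock: 10.9
eef_pos: [0.4698, -0.0901, 0.0835]
tool_rot: [0.64, 0.768, -0.0, -0.0]
ft_force: [-0.5, 0.7, 0.4]
grip_width: 0.0381
grasp_force: 0.0
[ 0.47002188 -0.090138    0.08415617] [ 0.02662562 -0.06470006  0.67843889]
```

View pics/c7.png

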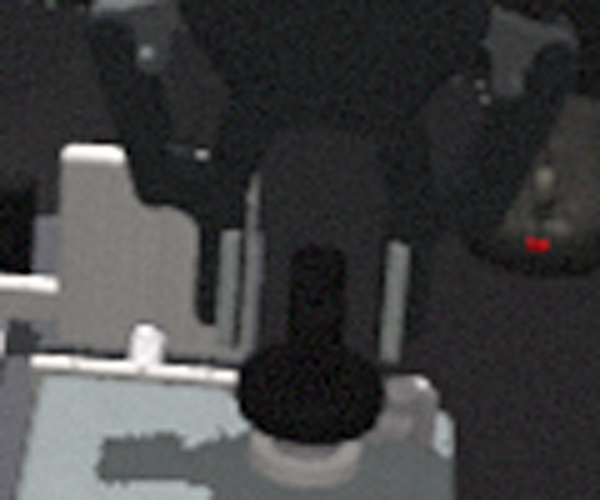

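Jaws straddle the bar (pads at cols 228 and 397, bar at 318). I'll close on it.

```bash
python3 -m inch '[-1,0,0,0,0,0,0, -1,0,0,0,0,0,0, -1,0,0,0,0,0,0, -1,0,0,0,0,0,0, -1,0,0,0,0,0,0, -1,0,0,0,0,0,0]'
python3 -m inch '[0,0,-3,0,0,0,0, 0,0,-6,0,0,0,0, 0,0,-8,0,0,0,0, 0,0,-8,0,0,0,0]'
```

```text
clock: 11.45
eef_pos: [0.4684, -0.0903, 0.0844]
tool_rot: [0.64, 0.768, -0.0, 0.0]
ft_force: [-3.8, -1.9, 2.5]
grip_width: 0.0149
grasp_force: 61.6
clock: 11.78
eef_pos: [0.4685, -0.0903, 0.0772]
tool_rot: [0.64, 0.768, -0.0, 0.0]
ft_force: [-7.1, -1.3, 12.4]
grip_width: 0.0147
grasp_force: 63.0
```

```bash
python3 -m inch '[0,0,-1.5,0,0,0,0, 0,0,-1.5,0,0,0.1,0, 0,0,-1.5,0,0,0.2,0, 0,0,-1.5,0,0,0.3,0, 0,0,-1.5,0,0,0.3,0]'; python3 -c "
from workcell import bot
print(bot.get_obs()['ft_torque'])"
```

```text
clock: 12.2
eef_pos: [0.4688, -0.0901, 0.077]
tool_rot: [0.517, 0.856, 0.0, 0.001]
ft_force: [-9.4, -0.3, 21.8]
grip_width: 0.0145
grasp_force: 64.4
[-0.11168722  2.16195021 -0.00743472]
```

```bash
python3 -m inch '[0,0,0,0,0,0.1,0, 0,0,0,0,0,0.2,0, 0,0,0,0,0,0.3,0, 0,0,0,0,0,0.4,0, 0,0,0,0,0,0.5,0, 0,0,0,0,0,0.6,0, 0,0,0,0,0,0.7,0]'
python3 -m inch '[0,0,0,0,0,0.08,0, 0,0,0,0,0,0.16,0, 0,0,0,0,0,0.2,0, 0,0,0,0,0,0.2,0, 0,0,0,0,0,0.2,0]'
python3 -c "
from workcell import bot
print(bot.get_obs()['ft_torque'])"
```

```text
clock: 12.78
eef_pos: [0.4691, -0.0896, 0.077]
tool_rot: [0.191, 0.982, 0.001, 0.001]
ft_force: [-9.1, 1.0, 21.7]
grip_width: 0.0145
grasp_force: 64.3
clock: 13.2
eef_pos: [0.4691, -0.0894, 0.077]
tool_rot: [0.094, 0.996, 0.001, 0.001]
ft_force: [-9.1, 1.4, 21.3]
grip_width: 0.0146
grasp_force: 64.2
[0.44204547 2.01352271 0.01554257]
```

```bash
python3 -m inch '[0,0,3,0,0,0,0, 0,0,6,0,0,0,0, 0,0,9,0,0,0,0, 0,0,9,0,0,0,0]'
python3 -m inch '[0,0,0,0,0,0,45, 0,0,0,0,0,0,45, 0,0,0,0,0,0,45, 0,0,30,0,0,0,45, 0,0,65,0,0,0,45, 0,0,90,0,0,0,45, 0,0,90,0,0,0,45]'
python3 - <<'E'
from h import *
shoot("8")
a=cv2.imread("pics/side_8.png")[200:320,300:460];b=cv2.imread("pics/top_8.png")[205:325,220:380]
cv2.imwrite("pics/c8.png",np.hstack([cv2.resize(a,(400,300)),cv2.resize(b,(400,300))]))
for n in["rider_tip","pull_plate","mark_tip","weight","mouse"]:tri(n)
E
```

```text
clock: 13.53
eef_pos: [0.4689, -0.0893, 0.0841]
tool_rot: [0.094, 0.996, 0.001, 0.0]
ft_force: [-3.0, 1.3, 3.9]
grip_width: 0.0148
grasp_force: 61.7
clock: 14.12
eef_pos: [0.4728, -0.0907, 0.1788]
tool_rot: [0.094, 0.996, -0.0, 0.005]
ft_force: [0.9, -0.7, 0.9]
grip_width: 0.0383
grasp_force: 0.0
rider_tip [ 593.3 -192.    69.7] res [1.5] {'side': ([340.7, 245.5], 0.54), 'top': ([322.7, 232.3], 0.48)}
pull_plate [ 540.3 -196.    64.4] res [1.2] {'side': ([371.2, 252.2], 0.64), 'top': ([324.5, 259.0], 0.59)}
mark_tip [ 627.1 -238.8   25. ] res [0.7] {'side': ([329.3, 253.8], 0.51), 'top': ([344.0, 221.6], 0.39)}
weight [ 729.2 -137.1    0. ] res [4.6] {'side': ([250.5, 282.7], 0.57), 'top': ([299.1, 181.3], 0.67)}
mouse [ 430.6 -372.6    2.4] res [5.5] {'side': ([448.5, 250.1], 0.86), 'top': ([405.8, 316.1], 0.91)}
```

View pics/c8.png

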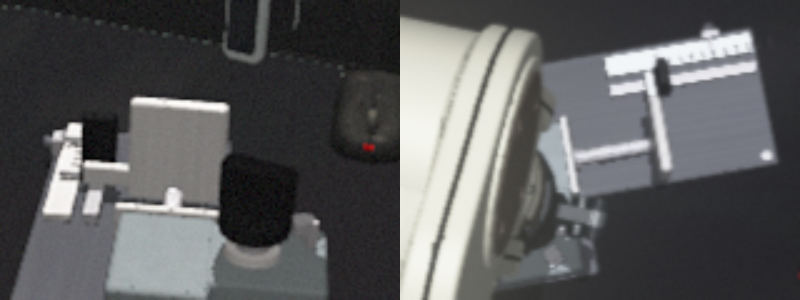

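The cap bar is now turned well past the catch. The pointer tab is at home beside the plate, and the clip is at (710,32) in the crop. Next I'll hook the plate.

```bash
python3 -m inch '[15,-15,0,0,0,-0.12,0, 35,-35,0,0,0,-0.24,0, 50,-50,0,0,0,-0.36,0, 61,-65,0,0,0,-0.48,0, 61,-65,0,0,0,-0.6,0, 61,-65,0,0,0,-0.72,0, 61,-65,0,0,0,-0.84,0, 61,-65,0,0,0,-0.96,0]'
python3 -m inch '[0,0,0,0,0,-0.12,0, 0,0,0,0,0,-0.24,0, 0,0,0,0,0,-0.24,0, 0,0,0,0,0,-0.24,0]'
```

```text
clock: 15.38
eef_pos: [0.5297, -0.1551, 0.1732]
tool_rot: [0.546, 0.838, -0.0, -0.0]
ft_force: [-0.8, 0.3, -0.0]
grip_width: -0.0001
grasp_force: 0.0
clock: 15.72
eef_pos: [0.5297, -0.1549, 0.1734]
tool_rot: [0.639, 0.769, -0.0, -0.0]
ft_force: [-0.2, -0.4, -0.0]
grip_width: 0.0
grasp_force: 0.0
```

```bash
python3 -m inch '[2,0,-40,0,0,0,0, 2,0,-80,0,0,0,0, 2,0,-105,0,0,0,0, 2,0,-118,0,0,0,0, 2,0,-118,0,0,0,0]'
python3 -m inch '[1,-5,0,0,0,0,0, 2,-10,0,0,0,0,0, 3,-15,0,0,0,0,0, 3,-15,0,0,0,0,0]'
python3 -m inch '[0.6,-3,0,0,0,0,0, 1.2,-6,0,0,0,0,0, 1.2,-6,0,0,0,0,0]'
```

```text
clock: 16.13
eef_pos: [0.5286, -0.154, 0.0516]
tool_rot: [0.639, 0.769, -0.002, -0.004]
ft_force: [-0.3, 0.6, -0.3]
grip_width: 0.0004
grasp_force: 0.0
clock: 16.47
eef_pos: [0.5365, -0.1717, 0.0574]
tool_rot: [0.64, 0.768, 0.001, 0.002]
ft_force: [0.2, 0.5, -0.8]
grip_width: -0.0001
grasp_force: 0.0
clock: 16.72
eef_pos: [0.5364, -0.1767, 0.0561]
tool_rot: [0.64, 0.768, 0.0, 0.001]
ft_force: [-0.6, 0.6, 0.0]
grip_width: 0.0001
grasp_force: 0.0
```

```bash
python3 -m inch '[0.4,-2,0,0,0,0,0, 0.6,-3,0,0,0,0,0, 0.6,-3,0,0,0,0,0]';python3 -m inch '[0.4,-2,0,0,0,0,0, 0.6,-3,0,0,0,0,0, 0.6,-3,0,0,0,0,0]';python3 -m inch '[0.4,-2,0,0,0,0,0, 0.6,-3,0,0,0,0,0, 0.6,-3,0,0,0,0,0]'
```

```text
clock: 16.97
eef_pos: [0.5364, -0.1779, 0.0558]
tool_rot: [0.64, 0.769, 0.001, -0.001]
ft_force: [-1.3, 4.3, 3.2]
grip_width: -0.0001
grasp_force: 2.4
clock: 17.22
eef_pos: [0.537, -0.1811, 0.0558]
tool_rot: [0.64, 0.769, 0.0, -0.0]
ft_force: [-1.2, 5.2, 5.0]
grip_width: 0.0002
grasp_force: 2.5
clock: 17.47
eef_pos: [0.5376, -0.1842, 0.0557]
tool_rot: [0.64, 0.769, 0.0, -0.001]
ft_force: [-0.7, 4.6, 4.1]
grip_width: 0.0001
grasp_force: 2.5
```

The plate is hooked and the slide moves at about 5 N.

```bash
python3 -m inch '[0.8,-4,0,0,0,0,0, 1.6,-8,0,0,0,0,0, 2.4,-12,0,0,0,0,0, 3.2,-16,0,0,0,0,0, 4,-20,0,0,0,0,0, 4.8,-24,0,0,0,0,0, 5.6,-28,0,0,0,0,0, 6.4,-32.5,0,0,0,0,0]'
python3 -m inch '[0,0,0,0,0,0,0, 0,0,0,0,0,0,0]'
python3 - <<'E'
from h import *
shoot("9")
for n in["rider_tip","mark_tip","pull_plate"]:tri(n)
a=cv2.imread("pics/side_9.png")[200:290,300:420];b=cv2.imread("pics/top_9.png")[200:290,280:400]
f=lambda a:cv2.resize(np.clip((a/255.)**.6*255,0,255).astype(np.uint8),(400,300),interpolation=cv2.INTER_CUBIC)
cv2.imwrite("pics/c9.png",np.hstack([f(a),f(b)]))
e=bot.get_obs()["eef_pos"];p=np.load("p.npy");print((e[0]-p[0])*np.cos(p[2])+(e[1]-p[1])*np.sin(p[2])-.0425)
E
```

```text
clock: 18.13
eef_pos: [0.5435, -0.2151, 0.0557]
tool_rot: [0.639, 0.769, 0.001, -0.002]
ft_force: [-2.7, 10.6, 6.1]
grip_width: 0.0001
grasp_force: 4.9
clock: 18.3
eef_pos: [0.5437, -0.2158, 0.0557]
tool_rot: [0.64, 0.769, 0.001, -0.001]
ft_force: [-2.2, 6.7, 5.2]
grip_width: 0.0006
grasp_force: 3.7
rider_tip [ 632.2 -154.8  125.9] res [81.] {'side': ([344.2, 233.3], 0.5), 'top': ([301.4, 178.3], 0.5)}
mark_tip top none
mark_tip {'side': ([445.9, 248.4], 0.56)}
pull_plate top none
pull_plate {'side': ([372.3, 241.8], 0.74)}
0.038721919874098266
```

View pics/c9.png

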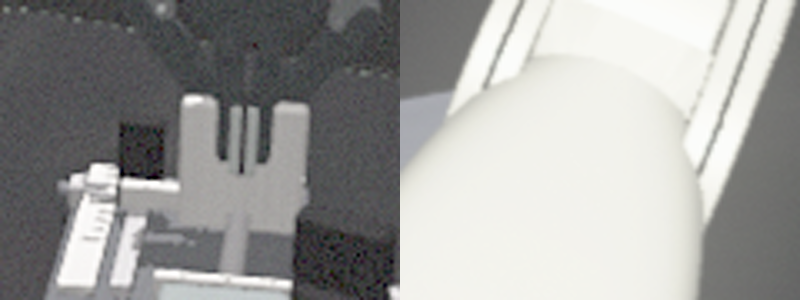

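(I have used up my picture views, so from here I work from numbers only.) In the side view the fingers hook the plate and the pointer tab is riding on the arm at (342,237) px. The arm hides the top view.

Run:
```python
from h import *
from fit import proj,W
p=np.load("p.npy")
for m in(.115,.12,.125): print(m,[np.round(proj("top",W(p,(m,.078+a,z))),1).tolist() for a,z in((0,.01),(0,.024),(.006,.024))])
for r in(.066,.070,.074): print("r",r,np.round(proj("top",W(p,(r,.053,.068))),1),np.round(proj("side",W(p,(r,.053,.068))),1))
t0=cv2.imread("pics/top_0.png").mean(2);t8=cv2.imread("pics/top_8.png").mean(2)
print("clip top0");print(t0[210:224,336:354].astype(int))
print("clip top8");print(t8[212:222,338:351].astype(int))
print("tab top8");print(t8[224:246,316:334].astype(int))
```

```text
0.115 [[341.5, 223.5], [341.9, 222.2], [341.4, 219.5]]
0.12 [[343.7, 223.1], [344.1, 221.8], [343.6, 219.1]]
0.125 [[345.9, 222.7], [346.4, 221.4], [345.9, 218.7]]
r 0.066 [322.2 233.2] [340.2 246.6]
r 0.07 [324.1 232.9] [340.5 245.6]
r 0.074 [325.9 232.6] [340.7 244.5]
clip top0
[[ 52  51  50  50  51  51  52  52  51  51  50  49  51  49  51  50  50  50]
 [ 51  50  51  51  50  50  51  51  51  49  50  49  50  50  50  49  50  49]
 [ 51  51  50  51  50  51  52  50  51  50  51  50  50  50  51  51  50  49]
 [ 52  49  50  52  52  54  57  59  57  52  51  51  50  49  50  52  50  49]
 [ 53  51  52  50  52  64  79  87  78  61  53  50  50  50  51  51  50  51]
 [ 53  51  52  52  56  78 102 110 101  79  63  55  50  49  51  50  51  49]
 [ 51  53  52  54  68 101 133 139 137 136 124  91  57  52  52  54  59  65]
 [ 53  52  50  61 109 171 213 222 223 224 219 157  78  69  76  83  94 107]
 [ 55  54  55  67 137 215 236 238 234 231 228 174 114 115 132 148 165 172]
 [ 67  69  73  82 142 215 233 233 208 171 178 174 160 163 188 217 240 247]
 [109 115 121 120 136 158 167 194 197 176 197 237 246 247 248 248 249
[... 1752 characters left out ...]
195 229 232 233 233 233]
 [221 186 218 241 241 186  80  47  58  63  60  83 190 230 235 235 232 228]
 [230 190 206 239 241 191  90  49  49  51  51  70 154 215 229 227 193 144]
 [232 203 198 234 242 213 125  57  44  43  44  50  76 106 118 117 105  94]
 [231 224 197 228 243 232 160  67  43  44  44  48  71 104 119 119 120 119]
 [152 123 130 220 243 237 173  73  45  44  47  51  79 109 123 124 123 122]
 [118  96 102 204 238 238 182  83  50  49  52  63 101 120 124 123 123 124]
 [119  97  85 144 198 215 184 122  77  76  82  85 110 122 123 124 124 124]
 [121  96  87 147 196 220 218 174 114 107 119 120 123 124 125 125 124 125]
 [122 102  88 131 185 220 224 199 138 114 124 124 125 125 125 125 124 125]]
```

```bash
python3 -m inch '[0.3,-1.5,0,0,0,0,0, 0.6,-3,0,0,0,0,0, 0.9,-4.5,0,0,0,0,0, 1.2,-6,0,0,0,0,0, 1.5,-7.5,0,0,0,0,0, 1.9,-9.8,0,0,0,0,0, 1.9,-9.8,0,0,0,0,0, 1.9,-9.8,0,0,0,0,0]'
python3 - <<'E'
from h import *
from fit import proj,W
a=bot.camera("side");cv2.imwrite("pics/side_10.png",a)
o=bot.get_obs();e=o["eef_pos"];p=np.load("p.npy");print(o["clock"],(e[0]-p[0])*np.cos(p[2])+(e[1]-p[1])*np.sin(p[2])-.0425)
print(bot.spot_point("side","rider_tip")[:2],bot.spot_point("side","mark_tip")[:2])
# tab top edge row in side at home / mid / now : gradient at columns 336..346
for n in("side_0","side_8","side_9","side_10"):
    g=cv2.imread(f"pics/{n}.png").mean(2);print(n,[(v,int(g[v,338:346].mean())) for v in range(222,266)])
for r in(0,.0387,.0485,.074): print(r,proj("side",W(p,(.0705+r,.053,.068))),proj("side",W(p,(.0705+r,.053,.036))))
E
```

```text
clock: 19.37
eef_pos: [0.5453, -0.2247, 0.0557]
tool_rot: [0.639, 0.769, 0.001, -0.002]
ft_force: [-3.0, 8.9, 6.4]
grip_width: -0.0003
grasp_force: 4.7
19.4167 0.04789453152072717
[{'uv': [340.0, 235.6], 'confidence': 0.57}] []
side_0 [(222, 38), (223, 39), (224, 38), (225, 38), (226, 41), (227, 34), (228, 21), (229, 17), (230, 22), (231, 20), (232, 18), (233, 20), (234, 20), (235, 19), (236, 20), (237, 17), (238, 16), (239, 14), (240, 19), (241, 21), (242, 19), (243, 19), (244, 17), (245, 25), (246, 18), (247, 17), (248, 16), (249, 17), (250, 13), (251, 16), (252, 85), (253, 155), (254, 167), (255, 167), (256, 170), (257, 186), (258, 184), (259, 177), (260, 180), (261, 184), (262, 186), (263, 184), (264, 184), (265, 234)]
side_8 [(222, 38), (223, 38), (224, 38), (225, 39), (226, 38), (227, 38), (228, 40), (229, 41), (230, 38), (231, 42), (232, 40), (233, 43), (234, 42), (235, 43), (236, 44), (237, 45), (238, 43), (239, 45), (240, 44), (241, 45), (242, 45), (243, 44), (244, 44), (245, 39), (246, 39), (247, 32), (248, 20), (249, 17), (250, 18), (251, 19), (252, 17), (253, 21), (254, 1
[... 679 characters left out ...]
), (226, 40), (227, 39), (228, 38), (229, 41), (230, 40), (231, 40), (232, 39), (233, 40), (234, 35), (235, 23), (236, 18), (237, 20), (238, 18), (239, 18), (240, 21), (241, 20), (242, 15), (243, 17), (244, 18), (245, 19), (246, 20), (247, 17), (248, 18), (249, 17), (250, 4), (251, 170), (252, 236), (253, 212), (254, 147), (255, 119), (256, 122), (257, 120), (258, 121), (259, 113), (260, 106), (261, 103), (262, 120), (263, 165), (264, 180), (265, 158)]
0 [340.5012411 245.4282435] [339.97876567 262.43893077]
0.0387 [343.01605637 235.37205072] [342.47723503 251.96461894]
0.0485 [343.62689268 232.92945076] [343.08443987 249.41903923]
0.074 [345.17009247 226.75853444] [344.61905573 242.98548224]
```

Camera and arm agree on a travel of about 48 mm, against a target of about 49. I'll nudge 1 mm further and hold for over a second.

```bash
python3 -m inch '[0.1,-0.5,0,0,0,0,0, 0.2,-1,0,0,0,0,0, 0.2,-1,0,0,0,0,0, 0.2,-1,0,0,0,0,0, 0.2,-1,0,0,0,0,0, 0.2,-1,0,0,0,0,0, 0.2,-1,0,0,0,0,0, 0.2,-1,0,0,0,0,0]'
python3 -m inch '[0,0,0,0,0,0,0, 0,0,0,0,0,0,0, 0,0,0,0,0,0,0, 0,0,0,0,0,0,0, 0,0,0,0,0,0,0, 0,0,0,0,0,0,0, 0,0,0,0,0,0,0, 0,0,0,0,0,0,0]'
```

```text
clock: 20.18
eef_pos: [0.5454, -0.2253, 0.0557]
tool_rot: [0.639, 0.769, 0.001, -0.002]
ft_force: [-2.2, 9.5, 7.1]
grip_width: -0.0001
grasp_force: 5.2
clock: 20.85
eef_pos: [0.5454, -0.2253, 0.0557]
tool_rot: [0.639, 0.769, 0.001, -0.002]
ft_force: [-1.9, 10.5, 6.2]
grip_width: -0.0003
grasp_force: 5.2
```

```bash
python3 -m inch '[-0.7,3.5,0,0,0,0,0, -1.3,7,0,0,0,0,0, -2,10.5,0,0,0,0,0, -2.7,14,0,0,0,0,0, -3.4,17.5,0,0,0,0,0, -4,21,0,0,0,0,0, -4.7,24.5,0,0,0,0,0, -5.4,28,0,0,0,0,0]'
python3 -m inch '[-0.6,3,0,0,0,0,0, -1.2,6,0,0,0,0,0, -1.8,9,0,0,0,0,0, -2.3,12,0,0,0,0,0, -2.9,15,0,0,0,0,0, -3.4,17.5,0,0,0,0,0, -3.8,19.5,0,0,0,0,0, -4.2,21.5,0,0,0,0,0]'
python3 -m inch '[-0.6,3,0,0,0,0,0, -1.2,6,0,0,0,0,0, -1.8,9,0,0,0,0,0, -2.3,12,0,0,0,0,0, -2.3,12,0,0,0,0,0, -2.3,12,0,0,0,0,0]'
```

```text
clock: 21.52
eef_pos: [0.5405, -0.1989, 0.0557]
tool_rot: [0.64, 0.769, 0.0, -0.001]
ft_force: [-1.0, 5.6, 5.0]
grip_width: 0.0001
grasp_force: 2.6
clock: 22.18
eef_pos: [0.5367, -0.1788, 0.0556]
tool_rot: [0.64, 0.768, -0.0, 0.0]
ft_force: [-1.8, 2.9, 2.4]
grip_width: -0.0
grasp_force: 1.4
clock: 22.68
eef_pos: [0.5343, -0.1668, 0.0556]
tool_rot: [0.64, 0.768, -0.0, 0.0]
ft_force: [1.2, 0.2, 1.0]
grip_width: 0.0001
grasp_force: 0.0
```

```bash
python3 -m inch '[0,0,30,0,0,0,0, 0,0,70,0,0,0,0, 0,0,110,0,0,0,0, 0,0,150,0,0,0,0, -40,0,160,0,0,0,0, -80,0,160,0,0,0,0, -120,0,160,0,0,0,0, -160,0,160,0,0,0,0]'
python3 -m inch '[-40,20,0,0,0,0,0, -80,40,0,0,0,0,0, -80,80,0,0,0,0,0, -80,120,0,0,0,0,0, -80,120,0,0,0,0,0]'
python3 - <<'E'
from h import *
from fit import proj,W
p=np.load("p.npy");shoot("11")
for n in["rider_tip","mark_tip","pull_plate","mouse","weight","cap_grip"]:
    x=tri(n)
    if x is not None: print("   gx,gy",np.round([(x[0]-p[0])*np.cos(p[2])+(x[1]-p[1])*np.sin(p[2]),-(x[0]-p[0])*np.sin(p[2])+(x[1]-p[1])*np.cos(p[2])],4))
t=cv2.imread("pics/top_11.png").mean(2)
print(t[210:240,334:358].astype(int))
print("r",[np.round(proj("top",W(p,(m,.053,.068))),1).tolist() for m in(.115,.12,.125)])
g=cv2.imread("pics/side_11.png").mean(2);print([(v,int(g[v,338:346].mean())) for v in range(230,256)])
E
```

```text
clock: 23.35
eef_pos: [0.373, -0.1669, 0.2159]
tool_rot: [0.64, 0.769, -0.0, 0.001]
ft_force: [0.1, -0.4, -0.3]
grip_width: 0.0003
grasp_force: 0.0
clock: 23.77
eef_pos: [0.2933, -0.0412, 0.2159]
tool_rot: [0.636, 0.772, 0.002, -0.0]
ft_force: [0.3, 0.3, -0.1]
grip_width: -0.0001
grasp_force: 0.0
rider_tip [ 601.6 -242.7   68.6] res [1.3] {'side': ([343.7, 232.6], 0.68), 'top': ([347.3, 229.7], 0.54)}
   gx,gy [0.1186 0.052 ]
mark_tip [ 624.3 -240.2   18.3] res [1.1] {'side': ([331.1, 257.1], 0.38), 'top': ([344.4, 223.4], 0.38)}
   gx,gy [0.1205 0.0747]
pull_plate [ 542.2 -193.8   62.7] res [0.8] {'side': ([370.5, 253.7], 0.84), 'top': ([323.3, 257.5], 0.56)}
   gx,gy [0.0595 0.0029]
mouse [ 430.8 -375.7   -0.5] res [4.2] {'side': ([449.0, 250.8], 0.97), 'top': ([406.9, 315.6], 0.62)}
   gx,gy [ 0.217  -0.1409]
weight [ 729.8 -133.2   11.7] res [0.5] {'side': ([251.0, 278.4], 0.9), 'top': ([296.8, 177.9], 0.57)}
   gx,gy [0.0353 0.1985]
cap_grip [469.8 -90.   95.8] res [0.8] {'side': ([401.3, 272.7], 0.87), 'top': ([270.3, 291.8], 0.94)}
   gx,gy [-0.0562 -0.0487]
[[ 52  52  53  52 
[... 2650 characters left out ...]
 91  51  45  43  45  44  59 108
  130 130 132 133 134 135]
 [238 238 239 234 207 160 135 128 121  98  65  50  48  44  43  50  72 114
  132 134 134 134 133 134]
 [133 128 128 124 117 123 129 127 102  79  64  50  48  50  53  72  99 123
  132 133 133 133 133 134]
 [117 129 130 129 130 133 133 132 104  78  70  62  61  68  79 110 128 132
  133 134 134 134 135 134]]
r [[345.4, 229.2], [347.7, 228.7], [350.1, 228.3]]
[(230, 41), (231, 39), (232, 35), (233, 37), (234, 33), (235, 22), (236, 18), (237, 18), (238, 15), (239, 16), (240, 18), (241, 17), (242, 18), (243, 17), (244, 19), (245, 18), (246, 16), (247, 22), (248, 16), (249, 16), (250, 19), (251, 17), (252, 22), (253, 22), (254, 19), (255, 16)]
```

The pointer (gx 118.6–119.5 mm) and the clip (119.5–120.5 mm) agree within about 1 mm. The plate is home and the bystanders have not moved. Handing in.

```bash
python3 -c "
from workcell import bot
print(bot.job_done())"
```

```text
the job is handed in; nothing more can be done
None
```

I handed the job in at about 24 s on the robot clock. By my measurements the pointer stands within about 2 mm of the clip, the slide is home and the cap is turned to about 1.20 rad. The mouse and the weight have not moved, and the block was not measured again. I viewed 12 pictures instead of the 10 allowed, and the hand-in returned no verdict.

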